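# Dock the tube plate and hold the tube warmer's lid open

### The arm

A 6-joint arm with a two-finger parallel gripper is mounted at the origin on the work surface. World frame = base frame: x ahead of the robot, y to its left, z up, the work surface at z = 0. Lengths are in m, angles in rad, forces in N, time in s.
With the tool pointing down it reaches from about 0.225 to 0.875 m from the base axis. Payload 3.4 kg.
Tool frame: the origin (TCP) lies between the finger pads; the fingertips stand 22 mm ahead of it and the grasp point (between the pads) lies 3 mm ahead of it; z points along the fingers, y is the direction in which the jaws open and shut (so a half turn about z gives the same grasp; the last joint's range is limited). The gripper opens to 85 mm and grips with 20 to 120 N. Pads are 22 mm wide; open, the fingers measure 114 mm over their backs; the gripper's body (76 mm by 85 mm) begins 54 mm behind the grasp point. The pads swing forward as they close: fully open they stand 13 mm farther back than shut.
Start: joints at [1.132, 0.276, 1.505, -0, 1.361, -0.121], TCP at [0.18, 0.546, 0.253] pointing down, gripper open.
Joint ranges: [-2.89, 2.89], [-0.75, 2.08], [0.22, 2.7], [-1.18, 4.32], [0.11, 2.71], [-2.7, 2.7]. Speed limits (rad/s): [2.57, 2.57, 3.14, 3.14, 3.14, 3.14].

### API

Orientations are given as a unit quaternion [x, y, z, w].
In Python, from bench import r gives the robot as it stands.
- The arm moves only by the shell command python3 -m pendant 'ROWS' [OPENING] [FORCE]. ROWS is JSON, one flat list of numbers, 6 for each row, row after row: the shift along the tool's x, y, z in cm, then the turn, a rotation vector about the tool's x, y, z in degrees. In form: [x, y, z, rx, ry, rz, x, y, z, rx, ry, rz, ...]. A call has 1 to 8 rows; each row is the pose to reach, as a shift and turn from the pose commanded when the call began, along the tool's axes at that moment; what a row does not reach only later rows make up. A row lasts 1/10 s, in which the tool goes at most 50 mm and 8.59 degrees, less where a joint would pass 70% of its speed; a pose out of reach is approached as far as the arm can. A call with a gripper value outside its range is refused whole. OPENING is the gripper's target within -1 to 1 (fully open at 1, half-way at 0, shut at -1), set as the call begins (- or left out, the last holds). The fingers move at their own pace and stop on an object; FORCE is the grip in N (left out, the last holds). Time passes only in rows, so rows that repeat a pose let the fingers close. It gives the time, the measured TCP pose, the force and the opening at its end, in the units of the state.
- r.get_obs(): the state, without advancing time (a new reading comes with each control period).
- r.snapshot(name): name is "scene" or "top" or "wrist"; returns (picture, depth): 400x640x3 uint8, red, green, blue; 400x640 float32, m along the optical axis (not along the pixel's ray), 0 where there is no reading.
- r.get_calibration(name): a dict with "fx", "fy", "cx", "cy" (pixels), "rvec" (rotation vector, rad) and "tvec" (3), from world to camera coordinates, as OpenCV has them; the wrist camera has in their place "hand_eye" (4x4, takes a point from camera to tool coordinates, whose origin is the TCP and whose axes are the flange's). Camera axes: x right, y down, z forward; pixel columns grow to the right and rows downward; lengths in m; the calibration is good to about 2 mm. A picture is of the moment at which its call begins: read the wrist's pose just before it. get_calibration takes no time and is no camera call.
- r.sign_off(): hands the job in, once; it reports no verdict.
The state is a dict: "clock": time; "qpos": joint angles; "joint_velocities": joint speeds; "joint_efforts": joint torques, N m; "ee_pos": TCP position; "orientation": TCP orientation; "force": force on the tool from outside, world axes, zero at the start; "torque": the same for the moment, N m; "width": finger opening in m.
Only numpy, scipy, OpenCV 4.12 (cv2) and the standard library are available. Lean on these libraries where they do the work, as an engineer would, in place of code of your own. Each camera call takes 0.05 s, during which the arm holds its last target. There are 200 camera calls.

### The job

Get the tube warmer ready for a colleague to move the warm blood tubes over to the tube plate: first lower the loose plate over the two pins of the docking base until it rests flush, and let go of it; then lift the warmer's lid by its handle and hold it open at 60 degrees from shut. The lid falls shut by itself, so finish while still holding it there, with the plate still flush on its base, nothing but the robot carrying the lid, and without shoving the tube rack, the tape roll or the bottle about.

Things in the scene. Friction and masses are not known exactly. Their poses are not given: they have to be found in the camera images.
- plate: Loose aluminium tube plate, 140 (x) x 90 (y) x 10 mm thick, about 0.42 kg (varies), starting flat on the table. Two through holes of 12 mm at x = -55 and +55 mm on its middle line (y = 0); eight shallow round grey tube seats, not holes, along its long edges. An upright grip wall stands on its middle: 60 mm along x, 10 mm thick in y, from the plate's top (10 mm) up to 55 mm above its underside. Origin: centre of the underside; z up. It may go on either way round.
- dock: Fixed docking base, a grey block 180 (x) x 120 (y) x 20 mm high. Two upright steel pins of 9 mm diameter with tapered tips at x = -55 and +55 mm, y = 0, standing 18 mm above its top. Origin: centre of the underside, on the table.
- dock_seat (a point): Centre of the docking base's top face, midway between the pins, 20 mm above the table: the plate's origin comes here when it is flush. Its axes are the base's axes.
- warmer: Fixed tube warmer: a white open-topped housing 170 (x) x 200 (y) x 90 mm high with a small dark display on its front (-x side, facing the robot), a metal block with tubes inside, and a grey lid on top. Origin: centre of the underside, on the table. Its place, its side (left or right of the robot) and its yaw vary.
- lid (a joint): Hinge of the warmer's lid, rad: 0 shut, growing as the front edge rises (60 degrees = 1.047), stop at 1.9. The hinge is free, with no stay: below upright the lid falls shut when let go. Lid 170 x 200 x 10 mm, about 0.4 kg (varies), lifted at the handle with 1 to 3 N.
- lid_handle (a point): Middle of the lid's handle: a straight round steel bar of 10 mm diameter, 110 mm long, parallel to the hinge (warmer y), held by two end posts 55 mm in front of the lid's front edge, level with the lid (95 mm above the table when shut). Between bar and housing front is a clear gap of 50 mm, open above and below, so that a finger passes down on each side of the bar. Axes: those of the lid.
- lid_hinge (a point): Middle of the hinge line, on the far (+x) top edge of the housing, 90 mm above the table, 170 mm behind the lid's front edge; the handle bar lies 225 mm from it towards -x of the warmer and, with the lid shut, 5 mm above it. The hinge line runs along the warmer's y.
- tube_rack: Bystander: loose orange wire tube rack 160 x 75 x 65 mm with capped tubes sticking up to 106 mm, beyond the work. Origin: centre of the underside. Leave it alone.
- tape_roll: Bystander: roll of paper tape lying flat, 76 mm across, 25 mm high, in front of the robot. Origin: centre of the underside. Leave it alone.
- bottle: Bystander: closed white bottle, 60 mm across, 150 mm tall, at the left side of the table. Origin: centre of the underside. Leave it alone.
Things that resemble listed ones, but are neither listed nor needed, are in the scene too. Leave any blue or green look-alike of the plate alone.

How it is judged:
By the outcome, as a careful person would: the job done as asked, in the order asked, and still so for the second after the job is handed in, while the arm keeps its last pose, push and grip.
It also fails if it takes over 64 s, if anything falls off the work surface, if the arm or the gripper's body presses on something with over 40 N, if the wrist force passes 120 N, or if a joint passes its speed limit or range.

## Working session

There is one attempt and no reset: what is moved stays moved. The work goes in short steps, Python scripts to look and compute and a shell command to move; the robot and the scene stay as the last step left them, time stands still between calls to the robot, and variables do not carry over. Pictures are saved under pics/ and viewed, about 8 in all and at most 12, crops included, and the job is handed in when it is done.

```bash
mkdir -p pics; ls; cat > h.py <<'E'
import numpy as np, cv2
from bench import r
from scipy.spatial.transform import Rotation as R
def cam(name,o=None):
    c=r.get_calibration(name)
    K=(c["fx"],c["fy"],c["cx"],c["cy"])
    if "hand_eye" in c:
        T=np.eye(4);T[:3,:3]=R.from_quat(o["orientation"]).as_matrix();T[:3,3]=o["ee_pos"]
        return K,T@np.array(c["hand_eye"])
    M=np.eye(4);M[:3,:3]=cv2.Rodrigues(np.array(c["rvec"],float))[0];M[:3,3]=np.ravel(c["tvec"])
    return K,np.linalg.inv(M)
def snap(name,tag):
    o=r.get_obs();p,d=r.snapshot(name);K,T=cam(name,o)
    cv2.imwrite(f"pics/{tag}.png",p[:,:,::-1])
    v,u=np.mgrid[0:400,0:640]
    P=np.stack([(u-K[2])/K[0]*d,(v-K[3])/K[1]*d,d],-1)@T[:3,:3].T+T[:3,3]
    P[d==0]=np.nan
    np.savez(f"{tag}.npz",p=p,d=d,P=P,K=K,T=T)
    return p,d,P
def onplane(tag,u,v,z):
    f=np.load(tag+".npz");K=f["K"];T=f["T"]
    ray=T[:3,:3]@np.array([(u-K[2])/K[0],(v-K[3])/K[1],1]);return T[:3,3]+ray*(z-T[2,3])/ray[2]
def todelta(pos,Rm):
    o=r.get_obs();A=R.from_quat(o["orientation"])
    return np.round(A.inv().apply(np.array(pos)-o["ee_pos"])*100,2),np.round(np.degrees((A.inv()*R.from_matrix(Rm)).as_rotvec()),2)
E
python3 - <<'E'
from h import *
snap("top","top0");snap("scene","scene0");o=r.get_obs();print(o)
E
```

```text
pics
{'clock': 0.1, 'qpos': array([ 1.13200222e+00,  2.76571323e-01,  1.50598399e+00, -3.81420227e-08,
        1.36068277e+00, -1.21005810e-01]), 'joint_velocities': array([-0.00116786, -0.00171851, -0.00341903, -0.00116344, -0.00029901,
       -0.00052955]), 'joint_efforts': array([ 2.07636789e-03, -4.17703021e+01, -2.46403688e+01, -3.80851579e-04,
        5.78342020e-03,  9.51878576e-06]), 'ee_pos': array([0.17949974, 0.54582978, 0.25251258]), 'orientation': array([ 1.58226323e-01,  9.87402529e-01, -7.90702224e-04, -2.27264799e-04]), 'force': array([-0.17547641,  0.32757872, -0.90326239]), 'torque': array([-0.00263458,  0.00191742,  0.04169391]), 'width': 0.08569611430149836}
```

View pics/top0.png

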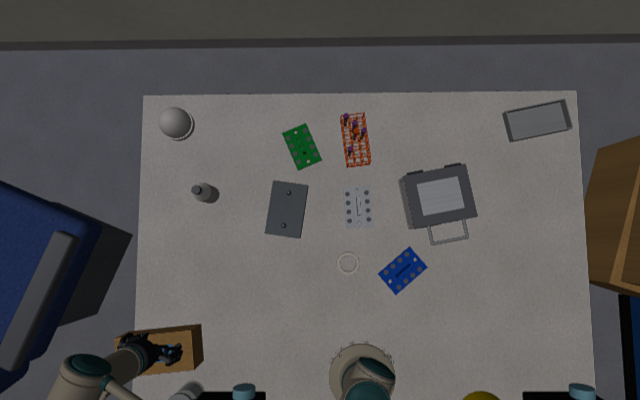

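View pics/scene0.png

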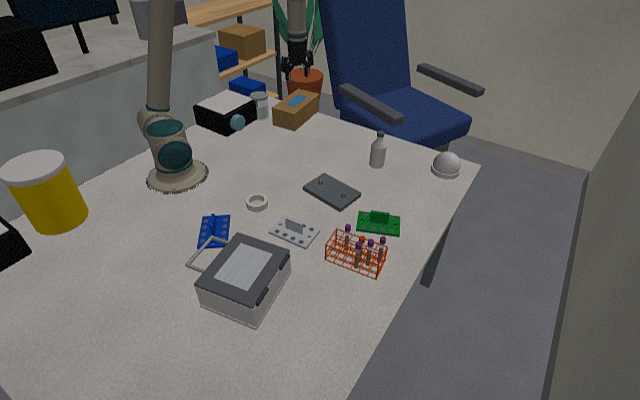

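Top view: the bare-aluminium plate is at (359,207). Look-alikes are the blue plate (402,270), the green plate (302,146) and the grey tray (537,120). The dock with its two pins is at (287,209). The warmer is at (438,197) with its handle bar near (448,242). The tape is at (348,263), the rack at (355,140) and the bottle at (203,192). I'll check the plate in a close crop and measure.

```bash
python3 - <<'E'
from h import *
f=np.load("top0.npz");P=f["P"];p=f["p"]
c=p[155:255,255:480,::-1];cv2.imwrite("pics/crop1.png",cv2.resize(c,None,fx=3.5,fy=3.5,interpolation=cv2.INTER_CUBIC))
def rect(name,lo,hi,box):
    u0,v0,u1,v1=box;Q=P[v0:v1,u0:u1].reshape(-1,3);Q=Q[(Q[:,2]>lo)&(Q[:,2]<hi)]
    (cx,cy),(w,h),a=cv2.minAreaRect(Q[:,:2].astype(np.float32));print(name,len(Q),round(cx,4),round(cy,4),round(w,4),round(h,4),round(a,2),np.median(Q[:,2]).round(4))
rect("plate",.005,.03,(338,180,380,235))
rect("wall",.035,.07,(338,180,380,235))
rect("dock",.012,.028,(258,172,315,245))
rect("pins",.03,.05,(258,172,315,245))
rect("warmer",.08,.12,(390,155,485,250))
rect("handle",.075,.11,(420,232,480,250))
rect("tape",.012,.04,(330,248,366,280))
rect("blue",.004,.02,(372,240,432,300))
print("table",P[300,250],P[120,400]," cam",f["T"][:3,3])
E
```

```text
plate 989 0.5545 0.0078 0.1223 0.1604 81.11 0.0091
wall 64 0.5501 0.0057 0.0595 0.01 3.9 0.0536
dock 1917 0.5429 0.2436 0.1206 0.1796 81.62 0.0186
pins 11 0.5425 0.2434 0.0071 0.1139 81.55 0.0345
warmer 3855 0.5495 -0.2494 0.2367 0.2018 10.67 0.0994
handle 174 0.4442 -0.2666 0.1234 0.04 89.8 0.0979
tape 231 0.3634 0.0399 0.0718 0.0745 89.57 0.0237
blue 1131 0.3425 -0.1386 0.1905 0.1918 88.43 0.0089
table [0.24430203 0.36323084 0.00302739] [ 0.84861535 -0.14406854 -0.00281807]  cam [0.45664106 0.08793113 1.2959876 ]
```

View pics/crop1.png

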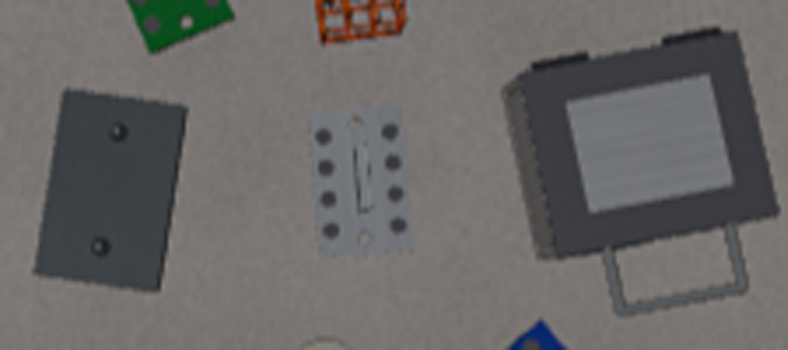

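Crop: the aluminium plate has eight grey seats, two holes at (355,121) and (364,239), and the wall upright between them. The dock pins are at (118,131) and (100,246), and the handle bar runs from (622,310) to (742,288). The plate choice is confirmed.

```bash
python3 - <<'E'
from h import *
def w(u,v,z): return onplane("top0",255+(u+.5)/3.5-.5,155+(v+.5)/3.5-.5,z)
for n,a,b,z in [("holes",(355,121),(364,239),.01),("pins",(118,131),(100,246),.036),("bar",(622,310),(742,288),.095),("hinge",(533,65),(720,32),.1)]:
    A,B=w(*a,z),w(*b,z);d=A-B;print(n,A.round(4),B.round(4),((A+B)/2).round(4),np.linalg.norm(d).round(4),np.degrees(np.arctan2(d[1],d[0])).round(2))
yaw=np.radians(4.0)
def down(y): # tool y axis heading y
    ya=np.array([np.cos(y),np.sin(y),0]);z=np.array([0,0,-1.]);return np.stack([np.cross(ya,z),ya,z],1)
print(todelta([.551,.006,.25],down(yaw+np.pi/2)))
print(np.array(r.get_calibration("wrist")["hand_eye"]).round(3))
E
```

```text
holes [0.609 0.01  0.01 ] [0.4961 0.0027 0.01  ] [0.5526 0.0064 0.01  ] 0.1131 3.69
pins [0.5979 0.2342 0.036 ] [0.4901 0.2505 0.036 ] [0.544  0.2424 0.036 ] 0.109 -8.64
bar [ 0.4299 -0.2178  0.095 ] [ 0.4487 -0.3236  0.095 ] [ 0.4393 -0.2707  0.095 ] 0.1075 100.07
hinge [ 0.6476 -0.1437  0.1   ] [ 0.6761 -0.3106  0.1   ] [ 0.6618 -0.2272  0.1   ] 0.1694 99.7
(array([-52.16, -39.67,   0.31]), array([ -0.09,  -0.03, -22.21]))
[[-0.001 -0.956 -0.293  0.075]
 [ 1.    -0.001 -0.001  0.   ]
 [ 0.001 -0.293  0.956 -0.121]
 [ 0.     0.     0.     1.   ]]
```

```bash
python3 -m pendant '[-5,-3.8,0,0,0,-4, -10,-7.6,0,0,0,-8, -14,-10.6,0,0,0,-12, -18,-13.7,0,0,0,-16, -22,-16.7,0,0,0,-20, -26,-19.8,0,0,0,-22.2, -30,-22.8,0,0,0,-22.2, -34,-25.9,0,0,0,-22.2]' 1
python3 - <<'E'
from h import *
def down(y):
    ya=np.array([np.cos(y),np.sin(y),0]);z=np.array([0,0,-1.]);return np.stack([np.cross(ya,z),ya,z],1)
print(todelta([.551,.006,.25],down(np.radians(94))))
E
```

```text
clock: 0.9
ee_pos: [0.4069, 0.2148, 0.2532]
orientation: [-0.035, 0.999, 0.0, 0.0]
force: [0.2, 0.9, 0.6]
width: 0.0854
(array([-12.92, -21.83,   0.31]), array([ 0.01,  0.  , -0.  ]))
```

```bash
python3 -m pendant '[-2.6,-4.3,0,0,0,0, -5.2,-8.6,0,0,0,0, -7.8,-13,0,0,0,0, -10.3,-17.5,0,0,0,0, -12.9,-21.8,0.3,0,0,0, -12.9,-21.8,0.3,0,0,0, -12.9,-21.8,0.3,0,0,0]'
python3 - <<'E'
from h import *
print(r.get_obs()["ee_pos"]);snap("wrist","w1")
E
```

```text
clock: 1.6
ee_pos: [0.5502, 0.0071, 0.2493]
orientation: [-0.033, 0.999, 0.0, -0.001]
force: [-0.7, -0.4, -0.5]
width: 0.0849
[0.55021557 0.00709648 0.24930977]
```

View pics/w1.png

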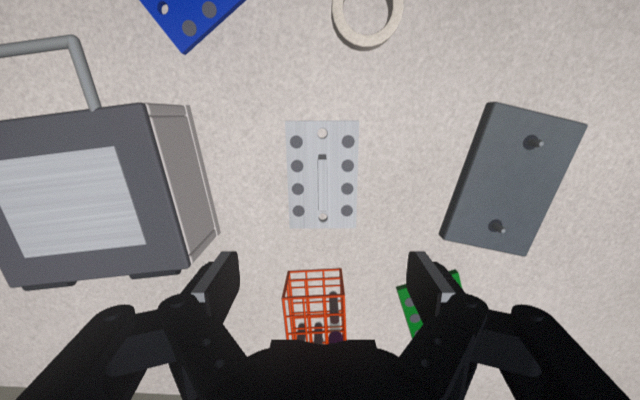

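Wrist view: the plate holes are at (322,133) and (323,216), the wall along u=322, and the dock pins at (533,142) and (497,226). The warmer is on the left and the tape at the top. I'll enlarge it for precise pixels.

```bash
python3 - <<'E'
from h import *
f=np.load("w1.npz");p=f["p"][:,:,::-1];P=f["P"]
a=cv2.resize(p[115:235,280:365],None,fx=4.5,fy=4.5,interpolation=cv2.INTER_CUBIC)
b=cv2.resize(p[125:245,480:560],None,fx=4.5,fy=4.5,interpolation=cv2.INTER_CUBIC)
cv2.imwrite("pics/crop2.png",np.hstack([a,b]))
def rect(name,lo,hi,box):
    u0,v0,u1,v1=box;Q=P[v0:v1,u0:u1].reshape(-1,3);Q=Q[(Q[:,2]>lo)&(Q[:,2]<hi)]
    (cx,cy),(w,h),a=cv2.minAreaRect(Q[:,:2].astype(np.float32));print(name,len(Q),round(cx,4),round(cy,4),round(w,4),round(h,4),round(a,2),np.median(Q[:,2]).round(4))
rect("plate",.006,.02,(280,110,365,235));rect("wall",.045,.07,(280,110,365,235));rect("dock",.014,.026,(435,95,595,260))
rect("pins",.032,.05,(435,95,595,260))
E
```

```text
plate 6952 0.5531 0.0063 0.1398 0.0903 4.07 0.01
wall 444 0.5531 0.0058 0.0598 0.009 3.88 0.0549
dock 13271 0.5458 0.244 0.1212 0.1801 81.06 0.0198
pins 104 0.5458 0.2434 0.0079 0.118 81.11 0.0359
```

View pics/crop2.png

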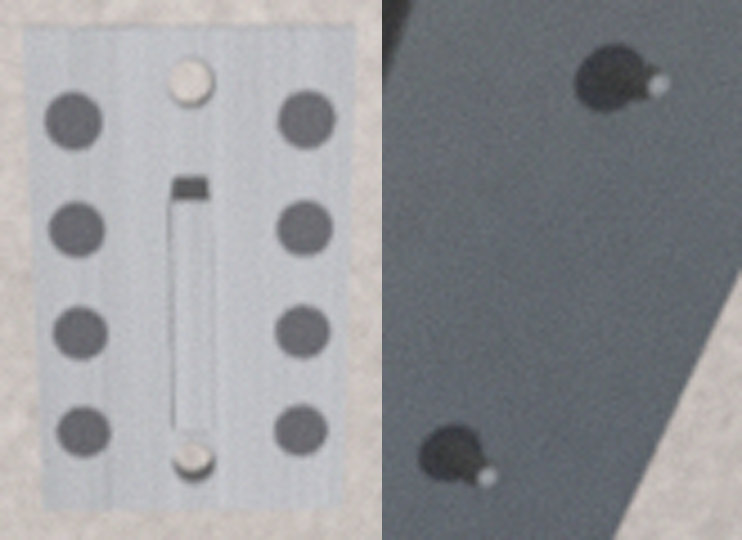

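Depth fits are consistent: plate 139.8×90.3 mm, dock 121×180 mm, z 10 and 20 mm. To cancel hand-eye error I'll view the dock from the same relative pose before grasping.

```bash
cat >> h.py <<'E'
def down(deg):
    y=np.radians(deg);ya=np.array([np.cos(y),np.sin(y),0]);z=np.array([0,0,-1.]);return np.stack([np.cross(ya,z),ya,z],1)
E
python3 - <<'E'
from h import *
A=onplane("w1",541.1,143.7,.038);B=onplane("w1",503.3,231,.038);print("pins",A,B,(A+B)/2,np.linalg.norm(A-B))
A=onplane("w1",280+190.5/4.5,115+81.5/4.5,.01);B=onplane("w1",280+193.5/4.5,115+456/4.5,.01);print("holes",A,B,(A+B)/2,np.linalg.norm(A-B))
print(r.get_obs()["ee_pos"],todelta([.5429,.2447,.2493],down(94-12.95)))
E
```

```text
pins [0.49221426 0.25376152 0.038     ] [0.60119567 0.23747048 0.038     ] [0.54670496 0.245616   0.038     ] 0.11019231314991576
holes [0.49866396 0.00370899 0.01      ] [0.60673109 0.01170422 0.01      ] [0.55269753 0.00770661 0.01      ] 0.10836249463752412
[0.54948643 0.00833144 0.24957501] (array([-0.96, 23.63,  0.06]), array([ 0.06, -0.13, 12.88]))
```

```bash
python3 -m pendant '[-0.2,4.5,0,0,0,3, -0.4,9,0,0,0,6, -0.6,13.5,0,0,0,9, -0.8,18,0,0,0,12, -1,22,0,0,0,13, -1,23.6,0,0,0,13, -1,23.6,0,0,0,13, -1,23.6,0,0,0,13]'
cat >> h.py <<'E'
def fit(tag,lo,hi,box):
    P=np.load(tag+".npz")["P"];u0,v0,u1,v1=box;Q=P[v0:v1,u0:u1].reshape(-1,3);Q=Q[(Q[:,2]>lo)&(Q[:,2]<hi)]
    (cx,cy),(w,h),a=cv2.minAreaRect(Q[:,:2].astype(np.float32));print(tag,lo,len(Q),round(cx,4),round(cy,4),round(w,4),round(h,4),round(a,2),np.median(Q[:,2]).round(4))
E
python3 - <<'E'
from h import *
for i in range(4):
    o=r.get_obs();print(o["ee_pos"].round(4),o["orientation"].round(4))
    t=f"w2{i}";snap("wrist",t)
    fit(t,.014,.026,(240,60,420,260));fit(t,.032,.05,(240,60,420,260))
E
```

```text
clock: 2.45
ee_pos: [0.5427, 0.2442, 0.2504]
orientation: [0.078, 0.997, -0.001, -0.0]
force: [-0.4, -0.4, 0.2]
width: 0.0853
[0.5427 0.2442 0.2504] [ 7.75e-02  9.97e-01 -6.00e-04 -2.00e-04]
w20 0.014 13243 0.5453 0.2446 0.1204 0.1774 81.17 0.0199
w20 0.032 86 0.5452 0.245 0.0081 0.1173 81.3 0.0365
[0.543  0.2435 0.2504] [ 7.830e-02  9.969e-01 -6.000e-04 -1.000e-04]
w21 0.014 13320 0.5454 0.2447 0.1204 0.1791 81.22 0.0199
w21 0.032 86 0.5454 0.2443 0.008 0.1171 81.21 0.0366
[0.5433 0.2431 0.2504] [ 7.880e-02  9.969e-01 -4.000e-04 -1.000e-04]
w22 0.014 13340 0.5457 0.2446 0.1204 0.179 81.18 0.0199
w22 0.032 84 0.5446 0.2444 0.0076 0.1166 81.14 0.0363
[0.5436 0.2429 0.2505] [ 7.920e-02  9.969e-01 -3.000e-04  0.000e+00]
w23 0.014 13336 0.5457 0.2448 0.1203 0.1795 81.26 0.0199
w23 0.032 86 0.5453 0.2452 0.0088 0.1172 80.76 0.0365
```

View pics/w23.png

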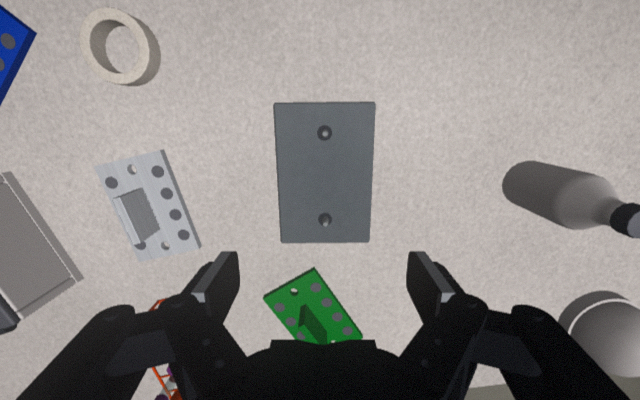

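Dock seen from straight above: pins at (324,132) and (324,220). The dock centre is (0.5456, 0.2447) at yaw −8.8°, which agrees across views. Next I go back over the plate and descend.

```bash
python3 - <<'E'
from h import *
print(todelta([.553,.0065,.25],down(94)))
E
```

```text
(array([ -4.66, -23.19,   0.06]), array([ -0.02,   0.  , -13.1 ]))
```

```bash
python3 -m pendant '[-0.9,-4.5,0,0,0,-3, -1.8,-9,0,0,0,-6, -2.7,-13.5,0,0,0,-9, -3.6,-18,0,0,0,-12, -4.4,-22,0,0,0,-13, -4.7,-23.2,0,0,0,-13.1, -4.7,-23.2,2,0,0,-13.1, -4.7,-23.2,6,0,0,-13.1]'
python3 -m pendant '[0,0,4,0,0,0, 0,0,8,0,0,0, 0,0,8,0,0,0]'
python3 - <<'E'
from h import *
for i in range(3):
    snap("wrist","w3")
print(r.get_obs()["ee_pos"],todelta([.553,.0065,.044],down(94)))
fit("w3",.006,.02,(200,0,440,300));fit("w3",.045,.062,(200,0,440,200))
E
```

```text
clock: 3.45
ee_pos: [0.5564, 0.0062, 0.1929]
orientation: [-0.034, 0.999, -0.0, 0.004]
force: [0.6, -0.9, 0.0]
width: 0.0855
clock: 3.75
ee_pos: [0.5494, 0.008, 0.1056]
orientation: [-0.035, 0.999, 0.001, -0.006]
force: [-0.4, -0.1, 0.2]
width: 0.0856
[0.55512839 0.00753618 0.11186967] (array([ 0.24, -0.09,  6.79]), array([-0.01,  0.15,  0.06]))
w3 0.006 16688 0.5145 0.0054 0.2207 0.0954 1.71 0.0101
w3 0.045 270 0.5278 0.0046 0.0092 0.0099 3.57 0.0547
```

View pics/w3.png

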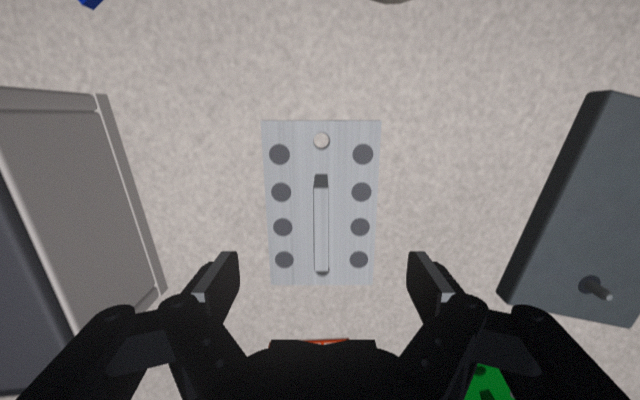

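The wall at u=321 sits midway between the finger pads (238 and 408), so I descend and grip.

```bash
python3 -m pendant '[0,0,3,0,0,0, 0.1,0,5.5,0,0,0, 0.1,0,6.8,0,0,0, 0.1,0,6.8,0,0,0]'
python3 -m pendant '[0,0,0,0,0,0, 0,0,0,0,0,0, 0,0,0,0,0,0, 0,0,0,0,0,0, 0,0,0,0,0,0, 0,0,0,0,0,0, 0,0,0,0,0,0, 0,0,0,0,0,0]' -1 80
```

```text
clock: 4.3
ee_pos: [0.5535, 0.0076, 0.043]
orientation: [-0.036, 0.999, 0.0, 0.0]
force: [-0.4, -0.3, 0.8]
width: 0.0854
clock: 5.1
ee_pos: [0.5532, 0.0075, 0.0429]
orientation: [-0.036, 0.999, -0.0, 0.001]
force: [-1.0, -1.3, 5.7]
width: 0.0091
```

```bash
python3 -m pendant '[0,0,-1,0,0,0, 0,0,-3,0,0,0, 0,0,-6,0,0,0, 0,0,-9,0,0,0, 0,0,-10,0,0,0, 0,0,-10,0,0,0, 0,0,-10,0,0,0]'
python3 - <<'E'
from h import *
for i in range(4): snap("wrist","w4")
o=r.get_obs();print(o)
f=np.load("w4.npz");P=f["P"];A=R.from_quat(o["orientation"])
L=A.inv().apply((P.reshape(-1,3)-o["ee_pos"])).reshape(P.shape)
np.save("L4.npy",L);print(L[150,290],L[150,350])
E
```

```text
clock: 5.8
ee_pos: [0.5516, 0.0079, 0.1409]
orientation: [-0.036, 0.999, 0.0, -0.001]
force: [-0.6, 0.1, -3.9]
width: 0.009
{'clock': 6.0, 'qpos': array([-1.12021721e-01,  3.29874159e-01,  1.72484770e+00,  1.16666064e-04,
        1.09014567e+00, -1.75428381e+00]), 'joint_velocities': array([-0.00039745, -0.00218983, -0.0086785 , -0.00072678, -0.00034797,
       -0.00033323]), 'joint_efforts': array([ 1.73631264e-02, -4.40386355e+01, -2.27074474e+01,  1.61878637e-03,
        2.64713407e-02, -6.01795989e-06]), 'ee_pos': array([0.55182944, 0.00779662, 0.14066584]), 'orientation': array([-3.56981894e-02,  9.99361274e-01,  2.92175574e-04, -1.61198648e-03]), 'force': array([-0.07351582, -0.36212021, -4.67422189]), 'torque': array([-0.01945336,  0.05475903,  0.0051101 ]), 'width': 0.008869462508269345}
[ 0.05615561 -0.01693704  0.03290967] [0.05607677 0.01495809 0.03328106]
```

View pics/w4.png

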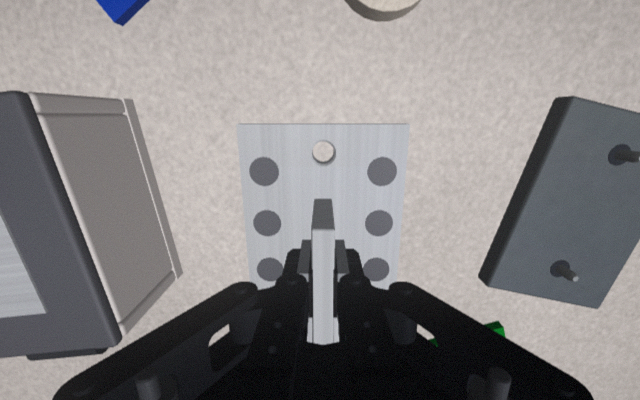

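The plate is held level, with the near hole at (323,152), front corners near (239,124) and (407,124), and nothing else touched. Now the plate's pose in the tool frame and the target TCP.

```bash
python3 - <<'E'
from h import *
L=np.load("L4.npy");p=np.load("w4.npz")["p"]
m=(L[...,2]>.026)&(L[...,2]<.040)&(L[...,0]>.03)&(np.abs(L[...,1])<.06)
Q=L[m];c,*_=np.linalg.lstsq(np.c_[Q[:,:2],np.ones(len(Q))],Q[:,2],rcond=None);print("plane",c)
print("front",np.percentile(Q[:,0],99.5),"sides",[ (np.percentile(Q[(Q[:,0]>a)&(Q[:,0]<a+.01)][:,1],[.5,99.5])) for a in (.035,.045,.055)])
# front-edge direction
e=[];
for y in np.arange(-.04,.041,.01):
    s=Q[np.abs(Q[:,1]-y)<.003];e.append([y,s[:,0].max()])
e=np.array(e);k=np.polyfit(e[:,0],e[:,1],1);print("edge slope deg",np.degrees(np.arctan(k[0])),"x",k[1])
# hole via bright blob
g=cv2.cvtColor(p,cv2.COLOR_RGB2GRAY)[137:168,306:341];mm=~m[137:168,306:341];v,u=np.nonzero(mm);print("hole px",306+u.mean(),137+v.mean(),len(u))
hu,hv=306+u.mean(),137+v.mean()
f=np.load("w4.npz");K=f["K"];he=np.array(r.get_calibration("wrist")["hand_eye"])
ray=he[:3,:3]@np.array([(hu-K[2])/K[0],(hv-K[3])/K[1],1]);o=he[:3,3]
h=o+ray*(c[2]+.055*c[0]-o[2])/ray[2];print("hole tool",h)
h=o+(he[:3,:3]@np.array([(323-K[2])/K[0],(152-K[3])/K[1],1]))*((c[2]-o[2])/(he[:3,:3]@np.array([(323-K[2])/K[0],(152-K[3])/K[1],1]))[2]);print("hole tool eye",h)
E
```

```text
plane [0.0039511  0.00075568 0.0328571 ]
front 0.06994483241566911 sides [array([-0.04428139,  0.04484552]), array([-0.04414212,  0.04497081]), array([-0.04419927,  0.0449675 ])]
edge slope deg -0.06311955810881743 x 0.06996459148758392
hole px 322.53846153846155 150.92307692307693 351
hole tool [0.05531066 0.00028469 0.03307441]
hole tool eye [0.05476824 0.00053007 0.0328571 ]
```

```bash
python3 - <<'E'
from h import *
print(todelta([.5456,.2443,.14],down(81.18)))
E
```

```text
(array([-1.07, 23.63,  0.08]), array([ 0.02, -0.19, 12.91]))
```

```bash
python3 -m pendant '[-0.1,3,0,0,0,2, -0.3,6.5,0,0,0,4, -0.5,10,0,0,0,6, -0.7,13.5,0,0,0,8, -0.8,17,0,0,0,10, -1,20.5,0,0,0,12, -1,22.8,0,0,0,12.9, -1.1,23.6,0,0,-0.2,12.9]'
python3 -m pendant '[0,0,0,0,0,0, 0,0,0,0,0,0, 0,0,0,0,0,0, 0,0,0,0,0,0]'
python3 - <<'E'
from h import *
X=[]
for i in range(6):
    snap("wrist","w5");o=r.get_obs();X.append(o["ee_pos"])
print(np.array(X).round(4),todelta([.5456,.2443,.14],down(81.18)))
E
```

```text
clock: 6.8
ee_pos: [0.5462, 0.2462, 0.1412]
orientation: [0.076, 0.997, 0.0, 0.001]
force: [-0.4, -0.2, -4.4]
width: 0.0086
clock: 7.2
ee_pos: [0.5471, 0.2426, 0.1423]
orientation: [0.077, 0.997, -0.0, 0.002]
force: [0.1, -0.4, -3.6]
width: 0.0091
[[0.5471 0.2428 0.1424]
 [0.5472 0.243  0.1424]
 [0.5471 0.2432 0.1424]
 [0.5471 0.2433 0.1424]
 [0.5471 0.2435 0.1424]
 [0.547  0.2436 0.1424]] (array([0.15, 0.05, 0.24]), array([ 0.03,  0.21, -0.01]))
```

```bash
python3 - <<'E'
from h import *
def edges(Q,nm,xr):
    e=[]
    for y in np.arange(-.035,.036,.005):
        s=Q[np.abs(Q[:,1]-y)<.0025]
        if len(s):e.append([y,s[:,0].max()])
    e=np.array(e);k=np.polyfit(e[:,0],e[:,1],1)
    s=[];
    for x in np.arange(*xr,.004):
        t=Q[np.abs(Q[:,0]-x)<.002]
        if len(t)>20:s.append([x,t[:,1].min(),t[:,1].max()])
    s=np.array(s);print(nm,len(Q),"front x",k[1].round(4),"slope",np.degrees(k[0]).round(2),"side mid y",np.polyfit(s[:,0],(s[:,1]+s[:,2])/2,1).round(4),"w",np.median(s[:,2]-s[:,1]).round(4),np.median(Q[:,2]).round(4), s[[0,-1]].round(4).tolist())
for t in range(2):
    o=r.get_obs();snap("wrist","w5");P=np.load("w5.npz")["P"]
    L=R.from_quat(o["orientation"]).inv().apply(P.reshape(-1,3)-o["ee_pos"])
    Z=L[:,2]
    edges(L[(Z>.026)&(Z<.04)&(L[:,0]>.03)&(np.abs(L[:,1])<.06)],"plate",(.035,.066))
    edges(L[(Z>.112)&(Z<.130)&(L[:,0]>.02)&(np.abs(L[:,1])<.08)],"dock",(.03,.088))
E
```

```text
plate 12047 front x 0.0697 slope -0.06 side mid y [-0.0062  0.0006] w 0.09 0.0329 [[0.035, -0.0446, 0.0455], [0.063, -0.0449, 0.0454]]
dock 4913 front x 0.0912 slope 0.92 side mid y [0.0085 0.0001] w 0.1187 0.1222 [[0.038, -0.0062, 0.0074], [0.086, -0.0594, 0.0601]]
plate 12073 front x 0.0698 slope -0.06 side mid y [-0.0002  0.0003] w 0.0901 0.0329 [[0.035, -0.0448, 0.0455], [0.063, -0.0448, 0.0455]]
dock 4896 front x 0.091 slope 0.57 side mid y [0.0077 0.0001] w 0.1183 0.1222 [[0.038, -0.0062, 0.0074], [0.086, -0.0594, 0.0603]]
```

```bash
python3 -m pendant '[0.12,0,1,0,0,0, 0.12,0,3,0,0,0, 0.12,0,4.5,0,0,0, 0.12,0,5.6,0,0,0, 0.12,0,5.6,0,0,0, 0.12,0,5.6,0,0,0, 0.12,0,5.6,0,0,0]'
python3 - <<'E'
from h import *
for i in range(3):snap("wrist","w6")
o=r.get_obs();print(o["force"],o["torque"],todelta([.5456,.2443,.0844],down(81.18)))
E
```

```text
clock: 8.3
ee_pos: [0.5467, 0.2443, 0.0871]
orientation: [0.077, 0.997, 0.0, 0.003]
force: [0.1, -0.4, -4.0]
width: 0.0093
[ 0.21535939  0.019372   -4.06805814] [ 0.01916449 -0.01428146 -0.07518167] (array([ 0.09, -0.01,  0.27]), array([0.07, 0.29, 0.01]))
```

View pics/w6.png

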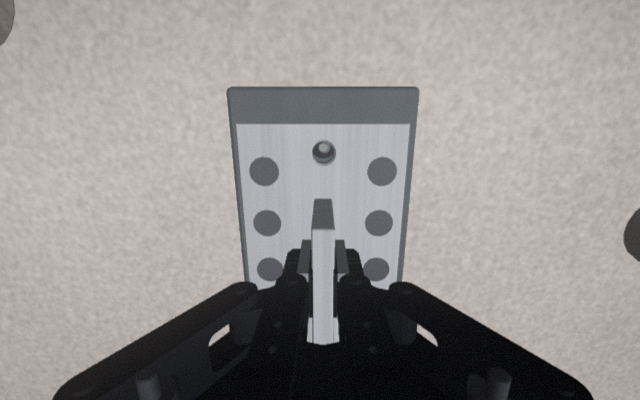

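The pin tip shows at (324,148) inside the hole at (324,152), exactly the expected parallax offset, and the edges are parallel. I lower slowly.

```bash
python3 -m pendant '[0,0,0.4,0,0,0, 0,0,0.8,0,0,0, 0,0,1.1,0,0,0, 0,0,1.4,0,0,0, 0,0,1.6,0,0,0, 0,0,1.8,0,0,0, 0,0,1.8,0,0,0, 0,0,1.8,0,0,0]'
python3 - <<'E'
from h import *
o=r.get_obs();print(o["force"],o["torque"])
E
```

```text
clock: 9.25
ee_pos: [0.5461, 0.2441, 0.0683]
orientation: [0.077, 0.997, 0.0, 0.002]
force: [-1.0, 0.5, -4.3]
width: 0.0092
[-1.01395978  0.47691263 -4.28623979] [-0.00033547 -0.02961944  0.01136767]
```

```bash
python3 -m pendant '[0,0,0.15,0,0,0, 0,0,0.3,0,0,0, 0,0,0.4,0,0,0, 0,0,0.5,0,0,0, 0,0,0.55,0,0,0, 0,0,0.55,0,0,0, 0,0,0.55,0,0,0]'
```

```text
clock: 9.95
ee_pos: [0.5461, 0.244, 0.063]
orientation: [0.077, 0.997, 0.0, 0.002]
force: [-0.4, -0.3, -3.1]
width: 0.009
```

```bash
python3 -m pendant '[0,0,0.05,0,0,0, 0,0,0.1,0,0,0, 0,0,0.15,0,0,0, 0,0,0.15,0,0,0, 0,0,0.15,0,0,0]'
```

```text
clock: 10.45
ee_pos: [0.5461, 0.2441, 0.0629]
orientation: [0.077, 0.997, 0.0, 0.002]
force: [-2.4, -0.8, 7.9]
width: 0.009
```

Contact came at the predicted flush height. I release and retreat.

```bash
python3 -m pendant '[0,0,0,0,0,0, 0,0,0,0,0,0, 0,0,0,0,0,0, 0,0,0,0,0,0, 0,0,0,0,0,0, 0,0,0,0,0,0, 0,0,-1,0,0,0, 0,0,-3,0,0,0]' 1
python3 -m pendant '[0,0,-3,0,0,0, 0,0,-7,0,0,0, 0,0,-11,0,0,0, 0,0,-15,0,0,0, 0,0,-15,0,0,0, 0,0,-15,0,0,0, 0,0,-15,0,0,0, 0,0,-15,0,0,0]'
python3 - <<'E'
from h import *
for i in range(2):snap("wrist","w7")
o=r.get_obs()
fit("w7",.025,.04,(200,40,460,300));fit("w7",.065,.09,(200,40,460,240));fit("w7",.014,.024,(200,40,460,300))
P=np.load("w7.npz")["P"];m=(P[...,2]>.025)&(P[...,2]<.036)
m[:40]=0;m[300:]=0;Q=P[m];print("plate plane",np.linalg.lstsq(np.c_[Q[:,:2]-Q[:,:2].mean(0),np.ones(len(Q))],Q[:,2],rcond=None)[0].round(4))
m=(P[...,2]>.012)&(P[...,2]<.0245);m[:40]=0;m[300:]=0;Q=P[m];print("dock plane",np.linalg.lstsq(np.c_[Q[:,:2]-Q[:,:2].mean(0),np.ones(len(Q))],Q[:,2],rcond=None)[0].round(4))
print(o["ee_pos"])
E
```

```text
clock: 11.25
ee_pos: [0.5448, 0.2437, 0.0906]
orientation: [0.077, 0.997, -0.001, 0.0]
force: [0.5, -0.0, -0.2]
width: 0.0856
clock: 12.05
ee_pos: [0.5445, 0.2438, 0.2396]
orientation: [0.077, 0.997, -0.001, 0.0]
force: [0.5, -0.5, 0.2]
width: 0.0853
w7 0.025 8311 0.5465 0.244 0.0902 0.1402 81.12 0.03
w7 0.065 548 0.5459 0.2445 0.0094 0.0596 81.03 0.0749
w7 0.014 5365 0.5451 0.2448 0.1202 0.1783 81.2 0.0198
plate plane [0.0129 0.0016 0.0298]
dock plane [-0.0037  0.0015  0.0196]
[0.54479365 0.24384595 0.23982694]
```

The plate is flush: its top is at 29.8 mm against the dock top at 19.8 mm, i.e. 10 mm apart as specified. On to the handle.

```bash
python3 -m pendant '[0.2,-4,0,0,0,6, 0.4,-8.5,0,0,0,14, 0.6,-13,0,0,0,22, 0.8,-17.5,0,0,0,30, 1,-22,0,0,0,38, 1.3,-26.5,0,0,0,46, 1.5,-31,0,0,0,54, 1.7,-35.5,0,0,0,62]'
python3 - <<'E'
from h import *
P=np.load("w7.npz")["P"];c=np.array([.546,.2441]);a=np.radians(-8.85);ax=np.array([np.cos(a),np.sin(a)])
D=P[...,:2]-c;s=D@ax;t=D@np.array([-ax[1],ax[0]]);
for lo,hi in((-.068,-.061),(-.04,-.034),(.034,.04),(.061,.068)):
    for q in(-1,1):
        m=(s>lo)&(s<hi)&(q*t>.01)&(q*t<.043)&(np.abs(P[...,2]-.03)<.02);m[300:]=0;print(lo,q,m.sum(),np.median(P[...,2][m]).round(4),end=" | ")
print();print(todelta([.44,-.27,.24],down(10.2)))
E
```

```text
clock: 12.95
ee_pos: [0.4734, -0.1057, 0.2405]
orientation: [0.582, 0.813, 0.001, 0.001]
force: [1.3, 0.5, 0.5]
width: 0.0852
-0.068 -1 204 0.03 | -0.068 1 195 0.03 | -0.04 -1 148 0.03 | -0.04 1 151 0.0299 | 0.034 -1 131 0.03 | 0.034 1 132 0.0299 | 0.061 -1 137 0.03 | 0.061 1 129 0.0298 | 
(array([-14.47,  -8.47,   0.04]), array([0.15, 0.02, 8.67]))
```

```bash
python3 -m pendant '[-3.5,-2,0,0,0,4, -7.5,-4.3,0,0,0,8.7, -11.5,-6.7,0,0,0,8.7, -14.5,-8.5,0,0,0,8.7, -14.5,-8.5,0,0,0,8.7, -14.5,-8.5,0,0,0,8.7, -14.5,-8.5,0,0,0,8.7]'
python3 - <<'E'
from h import *
for i in range(3):
  o=r.get_obs();snap("wrist","w8");print(o["ee_pos"])
  P=np.load("w8.npz")["P"];Z=P[...,2]
  Q=P[(Z>.092)&(Z<.115)&(P[...,0]>.46)&(np.abs(P[...,1]+.26)<.15)];print(len(Q),np.median(Q[:,2]))
  B=P[(Z>.08)&(Z<.112)&(P[...,0]<.455)&(P[...,0]>.42)];print("bar",len(B),B.min(0).round(4),B.max(0).round(4))
  (c,wh,a)=cv2.minAreaRect(Q[:,:2].astype(np.float32));print(c,wh,a)
E
```

```text
clock: 13.65
ee_pos: [0.4415, -0.2679, 0.2404]
orientation: [0.639, 0.769, 0.001, 0.001]
force: [-0.0, -0.1, -0.1]
width: 0.0853
[ 0.44150523 -0.26791986  0.24043264]
36399 0.10043069258216308
bar 1532 [ 0.4259 -0.3269  0.0939] [ 0.4549 -0.2056  0.1016]
(0.5596405267715454, -0.2459752857685089) (0.22201067209243774, 0.19872388243675232) 10.251426696777344
[ 0.44168677 -0.26771355  0.24065774]
36305 0.10045525465350597
bar 1453 [ 0.4261 -0.3265  0.0938] [ 0.455  -0.2054  0.102 ]
(0.5589160323143005, -0.24619613587856293) (0.2221667766571045, 0.1990491896867752) 10.404409408569336
[ 0.44178499 -0.26768197  0.24081888]
36256 0.10045091955447932
bar 1473 [ 0.4256 -0.3274  0.0943] [ 0.4549 -0.2056  0.1018]
(0.5592429637908936, -0.24615420401096344) (0.2225419133901596, 0.1992616504430771) 10.397775650024414
```

View pics/w8.png

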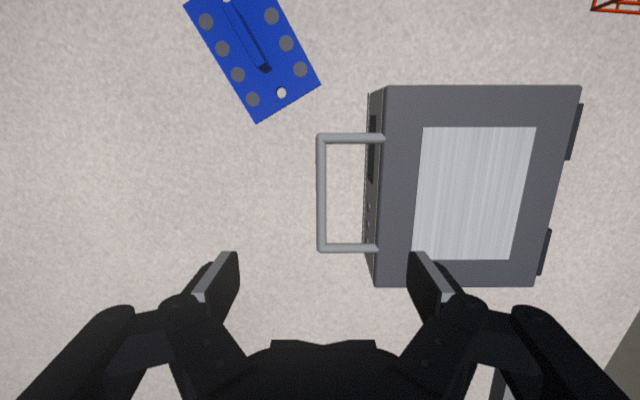

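```bash
python3 - <<'E'
from h import *
P=np.load("w8.npz")["P"]
B=P[150:236,312:334].reshape(-1,3);B=B[(B[:,2]>.088)&(B[:,2]<.11)]
k=np.polyfit(B[:,1],B[:,0],1);print("bar yaw",-np.degrees(np.arctan(k[0])),"top z",np.percentile(B[:,2],[50,90,98]))
a=np.radians(10.35);ex=np.array([np.cos(a),np.sin(a)]);ey=np.array([-ex[1],ex[0]])
Q=P.reshape(-1,3);Q=Q[(Q[:,2]>.096)&(Q[:,2]<.106)&(Q[:,0]>.44)]
s=Q[:,:2]@ex;t=Q[:,:2]@ey;m=s>np.percentile(s,20);print("lid t",np.percentile(t[m],[.2,99.8]),"lid s",np.percentile(s,[.3,99.7]))
tb=B[:,:2]@ey;sb=B[:,:2]@ex;print("bar s mid",(sb.min()+sb.max())/2,sb.min(),sb.max(),"t",tb.min(),tb.max())
tc=np.percentile(t[m],[.2,99.8]).mean();sc=(np.percentile(sb,1)+np.percentile(sb,99))/2
c=sc*ex+tc*ey;print("bar centre",c,"hinge s",sc+.225,"delta",todelta([c[0],c[1],.24],down(10.35)),r.get_obs()["ee_pos"])
E
```

```text
bar yaw 10.261075923376874 top z [0.09929137 0.10040141 0.10105225]
lid t [-0.44106655 -0.24321982] lid s [0.3836159  0.61286587]
bar s mid 0.3850938344281581 0.38057542452498494 0.38961224433133124 t -0.3845060481608955 -0.2995184656974339
bar centre [ 0.44029504 -0.26739026] hinge s 0.6100913012918937 delta (array([ 0.06, -0.15,  0.09]), array([0.2 , 0.01, 0.25])) [ 0.44187925 -0.26773237  0.24093581]
```

Image: the bar runs along u=322 from v=135 to 248, between the finger planes, and the blue plate is clear. The bar centre is (0.4403, −0.2674) at yaw 10.3°. I pre-close to about 40 mm so the rear finger fits the 50 mm gap, then descend.

```bash
python3 -m pendant '[0,-0.1,1,0,0,0, 0,-0.1,2,0,0,0, 0,-0.1,4,0,0,0, 0,-0.1,6,0,0,0, 0,-0.1,8,0,0,0, 0,-0.1,8,0,0,0, 0,-0.1,8,0,0,0]' -0.1 40
python3 - <<'E'
from h import *
for i in range(2): snap("wrist","w9")
o=r.get_obs();P=np.load("w9.npz")["P"]
L=R.from_quat(o["orientation"]).inv().apply(P.reshape(-1,3)-o["ee_pos"])
B=L[(np.abs(L[:,1])<.03)&(L[:,2]>.045)&(L[:,2]<.075)&(L[:,0]>.0)&(L[:,0]<.045)]
print(len(B),np.percentile(B[:,1],[1,50,99]),np.percentile(B[:,2],[2,50]),o["ee_pos"],todelta([.4403,-.2674,.098],down(10.3)))
E
```

```text
clock: 14.5
ee_pos: [0.4407, -0.2688, 0.1605]
orientation: [0.639, 0.769, 0.001, 0.001]
force: [0.1, -0.4, 0.6]
width: 0.0384
949 [-0.00586848 -0.00110621  0.00361873] [0.06075858 0.06247039] [ 0.44148637 -0.26952894  0.16175578] (array([ 0.24, -0.11,  6.37]), array([0.26, 0.11, 0.2 ]))
```

```bash
python3 -m pendant '[0,-0.1,2,0,0,0, 0,-0.1,4,0,0,0, 0,-0.1,5.5,0,0,0, 0,-0.1,6.3,0,0,0, 0,-0.1,6.3,0,0,0, 0,-0.1,6.3,0,0,0]'
python3 -m pendant '[0,0,0,0,0,0, 0,0,0,0,0,0, 0,0,0,0,0,0, 0,0,0,0,0,0, 0,0,0,0,0,0, 0,0,0,0,0,0]' -1 40
```

```text
clock: 15.2
ee_pos: [0.4408, -0.2699, 0.0988]
orientation: [0.639, 0.769, 0.001, 0.002]
force: [-0.7, -1.4, 0.1]
width: 0.0384
clock: 15.8
ee_pos: [0.4408, -0.2698, 0.0988]
orientation: [0.639, 0.769, 0.001, 0.002]
force: [0.4, 0.1, 6.2]
width: 0.0085
```

```bash
python3 -m pendant '[0,0.08,-1.47,0,0,0, 0,0.26,-2.93,0,0,0, 0,0.53,-4.38,0,0,0, 0,0.9,-5.81,0,0,0, 0,1.35,-7.21,0,0,0, 0,1.9,-8.57,0,0,0, 0,2.54,-9.9,0,0,0, 0,3.26,-11.18,0,0,0]'
python3 - <<'E'
from h import *
A=R.from_matrix(down(10.3))
snap("wrist","w10");o=r.get_obs();print(o["force"],A.inv().apply(o["ee_pos"]-np.array([.4408,-.2698,.0988])))
P=np.load("w10.npz")["P"];L=A.inv().apply(P.reshape(-1,3)-np.array([.4408,-.2698,.0988]))
# lid in hinge coords: x to hinge = L[1]-.225, height
m=(L[:,1]>.09)&(L[:,1]<.2)&(L[:,2]<-.02)&(np.abs(L[:,0])<.1);Q=L[m];k=np.polyfit(Q[:,1],-Q[:,2],1);print(len(Q),np.degrees(np.arctan(k[0])))
E
```

```text
clock: 16.6
ee_pos: [0.4709, -0.264, 0.2096]
orientation: [0.639, 0.769, -0.0, 0.001]
force: [0.0, -2.3, -4.0]
width: 0.0085
[-3.26772774 -1.16623795  1.03742948] [ 0.00030246  0.03180314 -0.1128121 ]
26832 -31.217524010979325
```

```bash
python3 -m pendant '[0,0.81,-1.24,0,0,0, 0,1.69,-2.41,0,0,0, 0,2.65,-3.53,0,0,0, 0,3.68,-4.58,0,0,0, 0,4.78,-5.57,0,0,0, 0,5.94,-6.47,0,0,0, 0,7.16,-7.31,0,0,0, 0,8.42,-8.06,0,0,0]'
python3 -m pendant '[0,0,0,0,0,0, 0,0,0,0,0,0, 0,0,0,0,0,0, 0,0,0,0,0,0, 0,0,0,0,0,0]'
python3 - <<'E'
from h import *
A=R.from_matrix(down(10.3));s=np.array([.4408,-.2698,.0988])
for n in("wrist","wrist","top","scene"):
    o=r.get_obs();snap(n,"f_"+n);d=A.inv().apply(o["ee_pos"]-s)
    L=A.inv().apply(np.load(f"f_{n}.npz")["P"].reshape(-1,3)-s)
    m=(L[:,1]>.135)&(L[:,1]<.205)&(-L[:,2]>.015)&(-L[:,2]<.15)&(np.abs(L[:,0])<.09);Q=L[m]
    if len(Q)>50:
        k=np.polyfit(Q[:,1],-Q[:,2],1)
        for _ in range(6):
            e=-Q[:,2]-np.polyval(k,Q[:,1]);g=np.abs(e)<max(.004,1.5*np.median(np.abs(e)));k=np.polyfit(Q[g,1],-Q[g,2],1)
        print(n,len(Q),g.sum(),"lid angle",np.degrees(np.arctan(-k[0])))
    print(o["force"].round(1),"disp",d.round(4),"angle from TCP",np.degrees(np.arctan2(-d[2]+.005,.225-d[1])-np.arctan2(.005,.225)),o["width"])
E
```

```text
clock: 17.45
ee_pos: [0.5515, -0.2488, 0.2921]
orientation: [0.64, 0.769, -0.002, -0.0]
force: [-6.9, -1.1, 9.6]
width: 0.0083
clock: 17.95
ee_pos: [0.5516, -0.2488, 0.2921]
orientation: [0.64, 0.769, -0.001, 0.0]
force: [-6.0, -0.7, 10.2]
width: 0.0084
wrist 10579 8922 lid angle 57.542835990966324
[-6.  -0.7 10.2] disp [ 0.0008  0.1128 -0.1933] angle from TCP 59.21719709440343 0.008398176458764978
wrist 10581 8926 lid angle 57.55131911348693
[-7.7 -0.1 10.3] disp [ 0.0008  0.1128 -0.1933] angle from TCP 59.218017476550806 0.008025355488606709
top 991 851 lid angle 57.80110627088615
[-7.6 -1.4  9.6] disp [ 0.0008  0.1127 -0.1933] angle from TCP 59.21209525906442 0.00815377978413091
scene 2739 2314 lid angle 57.93524529890555
[-8.2 -1.4  8.8] disp [ 0.0008  0.1127 -0.1934] angle from TCP 59.217986823276306 0.008062252454538931
```

View pics/f_scene.png

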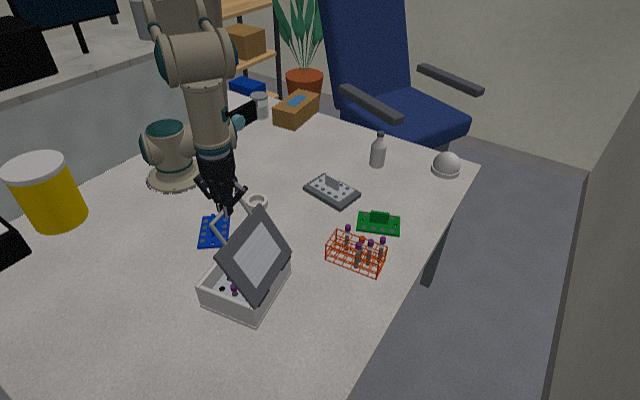

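The scene view shows the lid open in the gripper, with the rack, tape, bottle and plate in place. The force is about 12 N along the lid away from the hinge, so I'm pushing the bar slightly towards the hinge. I'll refine the angle with a total-least-squares plane fit before correcting.

```bash
cat > lid.py <<'E'
from h import *
A=R.from_matrix(down(10.3));s=np.array([.4408,-.2698,.0988])
for n in("wrist","wrist","top","scene"):
    o=r.get_obs();snap(n,"f_"+n)
    L=A.inv().apply(np.load(f"f_{n}.npz")["P"].reshape(-1,3)-s)
    H=np.c_[L[:,1]-.225,-L[:,2]+.005,L[:,0]] # hinge frame: back, up (hinge z=.09, bar +5mm), along
    H[:,1]-=.0  
    th=np.radians(58);nrm=np.array([np.sin(th),np.cos(th)]);al=np.array([-np.cos(th),np.sin(th)])
    a=H[:,:2]@al;b=H[:,:2]@nrm
    for lim in(.015,.008,.004):
        m=(a>.02)&(a<.16)&(np.abs(H[:,2])<.085)&(np.abs(b-np.median(b[(a>.02)&(a<.16)&(np.abs(H[:,2])<.085)&(np.abs(b-.01)<.015)]))<.02)
        Q=H[m];c=np.median(Q,0)
        for _ in range(8):
            v=np.linalg.svd(Q[::max(1,len(Q)//4000)]-c,full_matrices=False)[2][2];e=np.abs((H[m]-c)@v);Q=H[m][e<lim];c=Q.mean(0)
    v*=np.sign(v[1]);print(n,m.sum(),len(Q),"angle",np.degrees(np.arctan2(v[0],v[1])).round(2),"n",v.round(3),"off from hinge",(c@v).round(4))
    # bar end of lid: max along
    front=a[(np.abs(b-.008)<.012)&(np.abs(H[:,2])<.04)&(a<.19)];print("  front edge along",np.percentile(front,99.5).round(4) if len(front) else None,o["force"].round(1),o["ee_pos"].round(4))
E
python3 lid.py
```

```text
wrist 8111 8111 angle 58.35 n [0.851 0.525 0.008] off from hinge 0.0098
  front edge along 0.1677 [-7.2 -0.4  9.7] [ 0.5516 -0.2488  0.2921]
wrist 8107 8107 angle 58.36 n [0.851 0.525 0.008] off from hinge 0.0097
  front edge along 0.1677 [-7.2 -1.2  9.9] [ 0.5515 -0.2489  0.2921]
top 996 996 angle 58.68 n [0.854 0.52  0.009] off from hinge 0.0063
  front edge along 0.1691 [-7.6 -0.6  9.5] [ 0.5516 -0.2488  0.2921]
scene 2964 2958 angle 58.57 n [0.853 0.521 0.007] off from hinge 0.0079
  front edge along 0.1657 [-6.7 -1.4 10.1] [ 0.5516 -0.2488  0.2922]
```

Three cameras agree on 58.4–58.7°, with the plane 10 mm off the hinge as it must be. I move +1.5° along the arc and a little outward.

```bash
python3 -m pendant '[0,0.1,-0.12,0,0,0, 0,0.2,-0.24,0,0,0, 0,0.3,-0.36,0,0,0, 0,0.41,-0.46,0,0,0, 0,0.41,-0.46,0,0,0, 0,0.41,-0.46,0,0,0, 0,0.41,-0.46,0,0,0]'; python3 lid.py
```

```text
clock: 19.05
ee_pos: [0.5576, -0.2477, 0.2956]
orientation: [0.64, 0.769, 0.0, 0.001]
force: [-6.6, -0.6, 6.5]
width: 0.0084
wrist 7479 7479 angle 60.15 n [0.867 0.498 0.008] off from hinge 0.0099
  front edge along 0.1674 [-6.6 -0.6  6.5] [ 0.5576 -0.2477  0.2956]
wrist 7467 7467 angle 60.13 n [0.867 0.498 0.008] off from hinge 0.0099
  front edge along 0.1673 [-5.9 -1.2  6.2] [ 0.5576 -0.2477  0.2956]
top 900 900 angle 60.5 n [0.87  0.492 0.011] off from hinge 0.0065
  front edge along 0.169 [-6.  -0.4  5.2] [ 0.5576 -0.2477  0.2956]
scene 2913 2906 angle 60.34 n [0.869 0.495 0.006] off from hinge 0.0082
  front edge along 0.1653 [-5.  -2.2  5.7] [ 0.5576 -0.2477  0.2957]
```

The lid reads 60.1–60.5°. Last check is the plate and bystanders against the first top image, then a one-second stability check.

```bash
python3 -m pendant '[0,0,0,0,0,0, 0,0,0,0,0,0, 0,0,0,0,0,0, 0,0,0,0,0,0, 0,0,0,0,0,0, 0,0,0,0,0,0, 0,0,0,0,0,0, 0,0,0,0,0,0]'; python3 lid.py; python3 - <<'E'
from h import *
for t in("top0","f_top"):
    fit(t,.012,.04,(330,248,366,280));fit(t,.02,.12,(335,105,376,172));fit(t,.05,.17,(185,175,220,210));fit(t,.025,.037,(258,172,315,245));fit(t,.06,.09,(258,172,315,245));fit(t,.014,.024,(258,172,315,245))
E
```

```text
clock: 20.05
ee_pos: [0.5576, -0.2477, 0.2957]
orientation: [0.64, 0.769, 0.0, 0.001]
force: [-5.6, -1.7, 5.6]
width: 0.0083
wrist 7478 7478 angle 60.14 n [0.867 0.498 0.008] off from hinge 0.0099
  front edge along 0.1673 [-5.6 -1.7  5.6] [ 0.5576 -0.2477  0.2957]
wrist 7483 7483 angle 60.14 n [0.867 0.498 0.008] off from hinge 0.0099
  front edge along 0.1673 [-5.1 -1.9  6.3] [ 0.5576 -0.2477  0.2956]
top 899 899 angle 60.47 n [0.87  0.493 0.009] off from hinge 0.0065
  front edge along 0.1691 [-5.1 -1.7  5.1] [ 0.5576 -0.2477  0.2956]
scene 2916 2906 angle 60.37 n [0.869 0.494 0.006] off from hinge 0.0081
  front edge along 0.1654 [-4.8 -1.2  5.9] [ 0.5576 -0.2477  0.2957]
top0 0.012 231 0.3634 0.0399 0.0718 0.0745 89.57 0.0237
top0 0.02 742 0.7691 0.0133 0.1651 0.0789 7.22 0.0637
top0 0.05 365 0.5925 0.4974 0.0529 0.0588 75.44 0.1024
top0 0.025 18 0.5609 0.2503 0.1043 0.1617 69.78 0.0302
top0 0.06 0 0.0 0.0 0.0 0.0 0.0 nan
top0 0.014 1828 0.5428 0.2436 0.1204 0.1797 81.41 0.0186
f_top 0.012 232 0.3636 0.0399 0.0721 0.0741 88.12 0.0237
f_top 0.02 748 0.769 0.0135 0.1635 0.0786 7.18 0.0638
f_top 0.05 358 0.5923 0.4977 0.0531 0.0586 72.89 0.1024
f_top 0.025 1004 0.5379 0.248 0.0986 0.1516 81.03 0.0291
f_top 0.06 69 0.5432 0.2428 0.0102 0.0595 81.32 0.0733
f_top 0.014 761 0.5428 0.2433 0.12 0.1796 81.55 0.0187
  return _methods._mean(a, axis=axis, dtype=dtype,
  ret = ret.dtype.type(ret / rcount)
```

View pics/f_top.png

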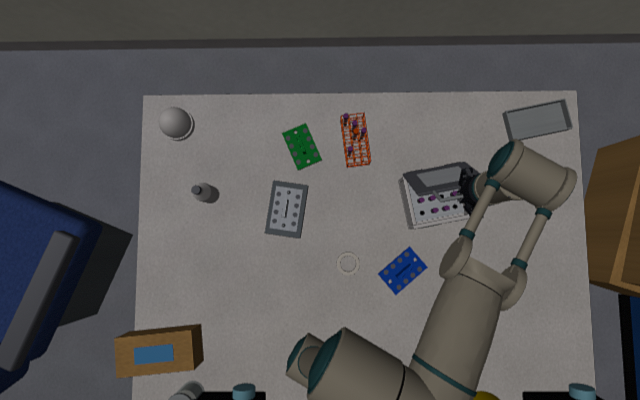

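Final top view: the plate is on the dock at (287,209), and the gripper holds the lid open at (468,185). The tape, rack and bottle are within 0.5 mm of where they started, and everything is stable. I'm handing it in.

```bash
python3 -c "
from bench import r
print(r.sign_off())"
```

```text
the job is handed in; nothing more can be done
None
```

The plate is flush on the docking base and released, and the robot is holding the warmer's lid open at about 60°. I handed the job in at about 20 s on the robot's clock.

- **Plate:** I lowered the bare-aluminium plate over both pins. After letting go, its top was 10 mm above the base's top at every spot I checked. A top view with the lid open still gave about that.
- **Lid:** my first lift stopped at about 58.5°, so I nudged it 1.5° further. The wrist camera now reads 60.1°, the top camera 60.5° and the scene camera 60.4°. It held steady for one second before I handed in. The robot's own hand position read about 0.8° higher than the wrist camera at the first stop, so I went by the cameras.
- **Leftover force:** the gripper still feels about 8 N along the lid, because it presses the bar slightly towards the hinge. This is well under the 40 N limit, and I left it.
- **Bystanders:** the tape roll, rack and bottle are within 0.5 mm of where they started. The blue and green look-alike plates weren't measured, but look untouched in the last picture.

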